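# Pass a sample jar through a two-door transfer hatch

### The arm

A 6-joint arm with a two-finger parallel gripper is mounted at the origin on the work surface. World frame = base frame: x ahead of the robot, y to its left, z up, the work surface at z = 0. Lengths are in m, angles in rad, forces in N, time in s.
With the tool pointing down it reaches from about 0.25 to 0.775 m from the base axis. Payload 4 kg.
Tool frame: the origin (TCP) lies midway between the tips of the shut fingers; the grasp point (between the pads) lies 19 mm behind it; y points along the fingers, x is the direction in which the jaws open and shut, and the axes are right-handed (so a half turn about y gives the same grasp; the last joint's range is limited). The gripper opens to 94 mm and grips with 3 to 60 N. Pads are 16 mm wide; open, the fingers measure 119 mm over their backs; the gripper's body (75 mm by 177 mm) begins 78 mm behind the grasp point.
Start: joints at [-1.391, 0.087, 1.371, -0, 1.684, -0.103], TCP at [0.153, -0.528, 0.206] pointing down, gripper open.
Joint ranges: [-3.1, 3.1], [-0.76, 2.03], [0.27, 2.55], [-1.08, 4.22], [0.17, 2.65], [-2.57, 2.57]. Speed limits (rad/s): [2.79, 2.79, 3.14, 3.14, 3.14, 3.14].

### API

Orientations are given as [roll, pitch, yaw] about the fixed x, y, z axes, in that order (R = Rz(yaw) Ry(pitch) Rx(roll)).
In Python, from bench import robot, snapshot, camera_info, ticket gives the robot as it stands.
- The arm moves only by the shell command python3 -m creep 'ROWS'. ROWS is JSON, a list of rows, each an object with "slide": the shift along the tool's x, y, z in mm, a list of three; "roll": the turn about the tool's y in degrees; "grip": the closure, from 0 (fully open) to 1 (shut). In form: [{"slide": [x, y, z], "roll": roll, "grip": grip}, ...]. A call has 1 to 20 rows; each row is the pose to reach, as a shift and turn from the pose commanded when the call began, along the tool's axes at that moment; what a row does not reach only later rows make up. A row lasts 1/12 s, in which the tool goes at most 41.7 mm and 7.16 degrees, less where a joint would pass 70% of its speed; a pose out of reach is approached as far as the arm can. A call with a gripper value outside its range is refused whole. The fingers move at their own pace and stop on an object; the grip force is fixed at half the most. Time passes only in rows, so rows that repeat a pose let the fingers close. It gives the time, the measured TCP pose, the force and the opening at its end, in the units of the state.
- robot.get_obs(): the state, without advancing time (a new reading comes with each control period).
- snapshot(name): name is "scene" or "top" or "wrist"; returns the picture (480x640x3 uint8, red, green, blue); there is no depth.
- camera_info(name): a dict with "fx", "fy", "cx", "cy" (pixels), "cam_to_world" (4x4, takes a point from camera to world coordinates). Camera axes: x right, y down, z forward; pixel columns grow to the right and rows downward; lengths in m; the calibration is good to about 2 mm. A picture is of the moment at which its call begins: read the wrist's pose just before it. camera_info takes no time and is no camera call; for the wrist camera it gives the pose at the moment of the call.
- ticket.close_job(): hands the job in, once; it reports no verdict.
The state is a dict: "time": time; "joint_positions": joint angles; "qvel": joint speeds; "joint_torque": joint torques, N m; "tool_pos": TCP position; "ee_rot": TCP orientation; "wrist_force": force on the tool from outside, world axes, zero at the start; "wrist_torque": the same for the moment, N m; "width": finger opening in m.
Only numpy, scipy, OpenCV 4.12 (cv2) and the standard library are available. Lean on these libraries where they do the work, as an engineer would, in place of code of your own. Each camera call takes 0.05 s, during which the arm holds its last target.

### The job

Pass the squat sample jar through the transfer hatch: set it down upright in the chamber through the open outer lid, slide that lid fully shut, and only then raise the inner door all the way and push the rod fully home so that the jar ends up standing in the clear-topped box. The two doors must never be open at the same time, the jar must not be dropped or tipped over, and the other containers stay where they are. Leave the lid shut, the inner door up and the rod in.

Things in the scene. Friction and masses are not known exactly. Their poses are not given: they have to be found in the camera images.
- jar: The squat sample jar: round, 62 mm tall, white body 47 mm across with a grey screw cap 50 mm across over its top 18 mm; 80 to 170 g. Origin at the centre of its underside, z up. It is one of three containers standing on the left of the bench in places that are exchanged from run to run.
- bottle: Bystander: slim white bottle, 40 mm across, 118 mm tall with a narrow grey cap. Origin at the centre of its underside.
- tin: Bystander: flat metal tin, 68 mm across, 30 mm tall. Origin at the centre of its underside.
- hatch: The transfer hatch: low fixed housing; place and yaw (up to 0.2 rad) differ. Its own x (width) runs -75 to 75 mm, its y (length) -135 to 165 mm, top at 97 mm, z up. Origin on the bench under the inner door, which stands across at y = 0. At yaw 0, x points away from the robot, y to the robot's left. White-walled chamber at -y, clear-topped box at +y. Rails for the opened lid at x = 75 to 225 mm.
- chamber_floor (a point): Centre of the chamber's floor (hatch frame 0, -65, 8 mm). The chamber spans y = -127 to -3 mm and x = -67 to 67 mm inside, floor 8 mm above the bench, walls up to 90 mm; it is open only upwards under the outer lid, and at y = 0 through the inner door.
- box_floor (a point): Centre of the floor of the clear-topped box (hatch frame 0, 80, 8 mm). The box spans y = 6 to 157 mm, same width and floor as the chamber; its only way in is the inner door.
- outer_lid (a joint): Outer lid: horizontal clear sliding lid with an aluminium edge over the chamber, top at 97 mm. 0 = fully shut (against a stop), 0.14 m = fully open, slid along the hatch's +x onto the rails. It starts open (0.125 to 0.14) and stays where left; about 2 N of friction.
- lid_grip (a point): Top centre of the black bar handle standing on the outer lid: 12 mm thick along the hatch's x, 44 mm long along its y, 40 mm tall (138 mm down to 97 mm above the bench). With the lid shut it is at hatch frame (-30, -70, 138) mm. Moves with the lid.
- inner_door (a joint): Inner door: upright aluminium plate across the hatch at y = 0 that lifts straight up. 0 = shut (as it starts), 0.08 m = fully raised (stop). About 5 N of friction plus 2 N of weight; it stays where left.
- door_grip (a point): Top centre of the black bar handle on the inner door's upper edge: 12 mm thick along the hatch's y, 44 mm long along its x, 42 mm tall, its top 138 mm above the bench when shut, at hatch frame (20, 0). Moves with the door.
- push_rod (a joint): Push rod with a 110 mm wide pusher plate in the chamber, sliding along the hatch's +y through the end wall. 0 = drawn out, 0.14 m = pushed fully home (stop); starts at 0 to 0.02; about 2 N of friction. The plate's face is at hatch y = -121 mm + the joint value, so that fully home it has passed the inner door's place and stands 19 mm inside the box.
- rod_grip (a point): Top centre of the black upright handle at the rod's outer end: 12 mm thick along the hatch's y, 44 mm wide along its x, reaching from 30 to 92 mm above the bench. At joint 0 it is at hatch frame (0, -320, 92) mm. Moves with the rod.
There are look-alikes about, which are no part of the job. What is shaped like the jar but red is not meant.

How it is judged:
By the outcome, as a careful person would: the job done as asked, in the order asked, and still so for the second after the job is handed in, with the robot touching nothing.
It also fails if it takes over 67 s, if anything falls off the work surface, if the arm or the gripper's body presses on something with over 40 N, if the wrist force passes 120 N, or if a joint passes its speed limit or range.

## Working session

There is one attempt and no reset: what is moved stays moved. The work goes in short steps, Python scripts to look and compute and a shell command to move; the robot and the scene stay as the last step left them, time stands still between calls to the robot, and variables do not carry over. Pictures are saved under pics/ and viewed, and the job is handed in when it is done.

```bash
ls; mkdir -p pics
python3 - <<'E'
from bench import robot, snapshot, camera_info
import cv2, numpy as np
o=robot.get_obs()
print({k:np.round(v,3).tolist() if k!='x' else v for k,v in o.items()})
for n in ["scene","top","wrist"]:
    ci=camera_info(n); print(n,ci["fx"],ci["fy"],ci["cx"],ci["cy"],np.round(ci["cam_to_world"],3).tolist())
    cv2.imwrite(f"pics/{n}0.png",cv2.cvtColor(snapshot(n),cv2.COLOR_RGB2BGR))
E
```

```text
pics
{'time': 0.0, 'joint_positions': [-1.391, 0.088, 1.372, -0.0, 1.684, -0.103], 'qvel': [-0.001, -0.001, 0.002, -0.001, -0.0, 0.001], 'joint_torque': [0.0, -34.019, -30.242, 0.072, 0.033, -0.0], 'tool_pos': [0.153, -0.528, 0.204], 'ee_rot': [-1.571, 0.002, -1.288], 'wrist_force': [0.608, 0.081, 0.333], 'wrist_torque': [0.004, 0.042, -0.037], 'width': 0.094}
scene 515.4748821981856 515.4748821981856 325.59040227523144 237.8259478043035 [[0.871, 0.26, -0.416, 0.974], [0.491, -0.481, 0.726, -0.824], [-0.011, -0.837, -0.547, 0.756], [0.0, 0.0, 0.0, 1.0]]
top 525.0331969484909 525.0331969484909 321.20790112743305 239.2743781173102 [[0.019, -0.993, 0.117, 0.355], [-1.0, -0.018, 0.009, 0.026], [-0.007, -0.117, -0.993, 1.161], [0.0, 0.0, 0.0, 1.0]]
wrist 430.2500029806947 430.2500029806947 313.42957343741307 240.09932133984174 [[0.28, -0.933, -0.226, 0.217], [-0.96, -0.272, -0.065, -0.509], [-0.001, 0.235, -0.972, 0.384], [0.0, 0.0, 0.0, 1.0]]
```

View pics/scene0.png

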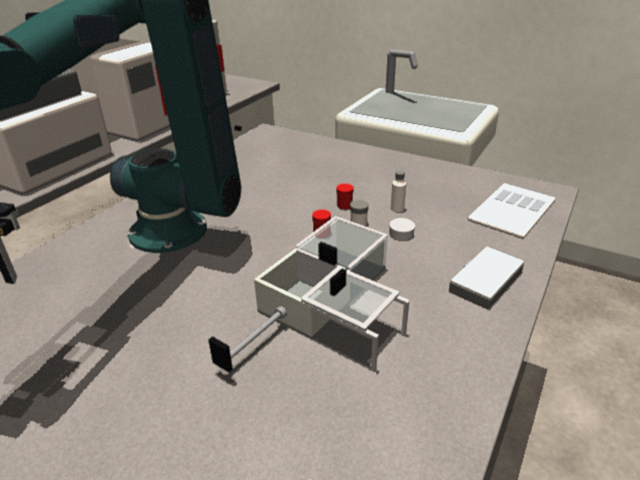

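View pics/top0.png

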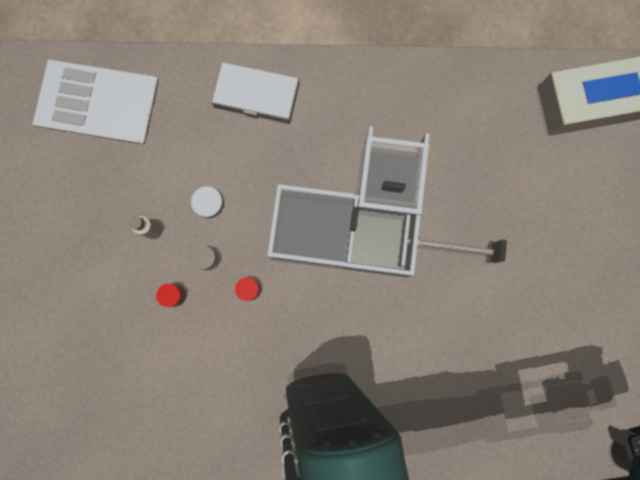

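View pics/wrist0.png

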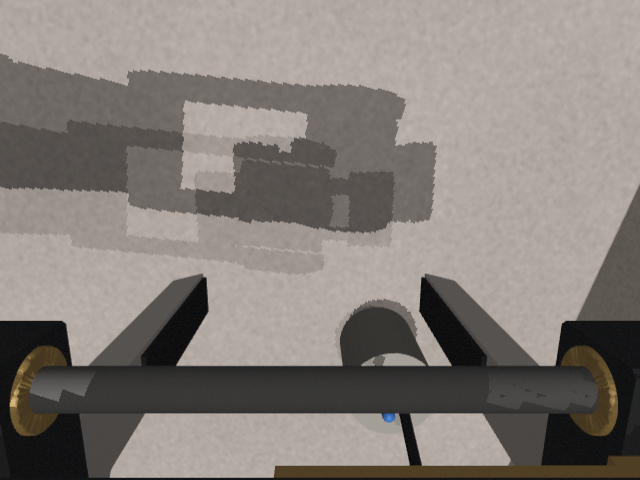

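The squat jar with the grey cap is at top px (205,258). The bottle is at (142,226) and the tin at (207,202). The red jars at (169,295) and (247,289) are look-alikes. The hatch spans about (270–420, 186–275). I'll enlarge crops to confirm the jar and get the hatch corners.

Run:
```python
import cv2
a=cv2.imread("pics/top0.png")
cv2.imwrite("pics/jarcrop.png",cv2.resize(a[180:320,120:280],None,fx=4,fy=4,interpolation=cv2.INTER_CUBIC))
cv2.imwrite("pics/hcrop.png",cv2.resize(a[120:290,260:520],None,fx=3,fy=3,interpolation=cv2.INTER_CUBIC))
s=cv2.imread("pics/scene0.png")
cv2.imwrite("pics/scrop.png",cv2.resize(s[165:375,200:450],None,fx=3,fy=3,interpolation=cv2.INTER_CUBIC)[:600])
```

```text
(no output)
```

View pics/jarcrop.png

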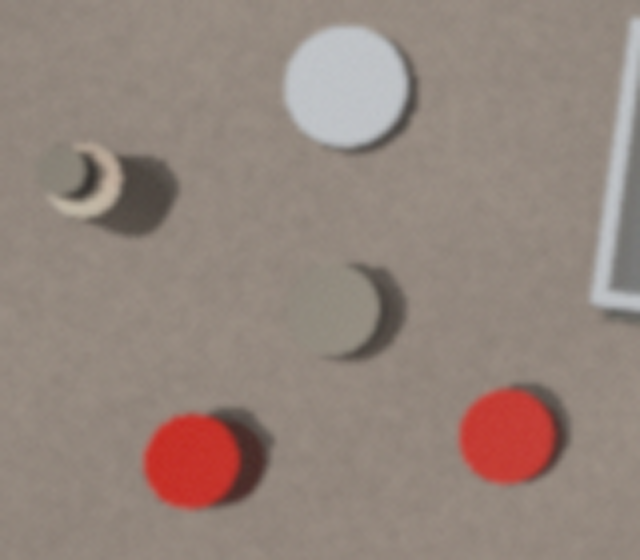

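View pics/hcrop.png

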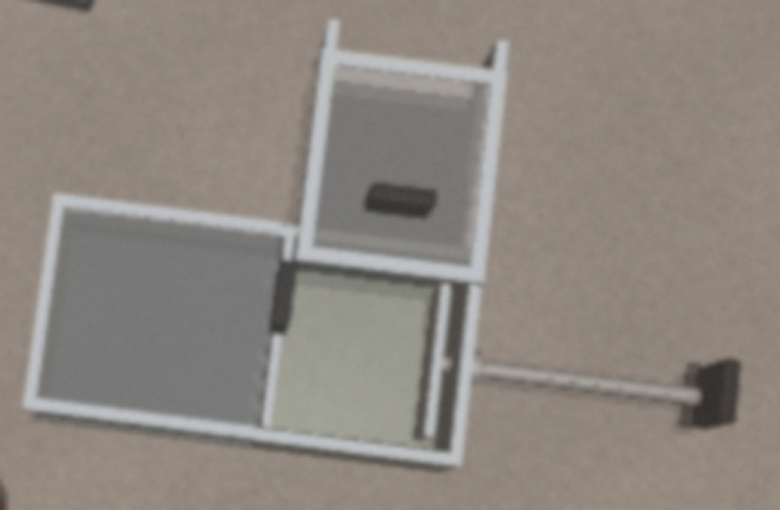

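View pics/scrop.png

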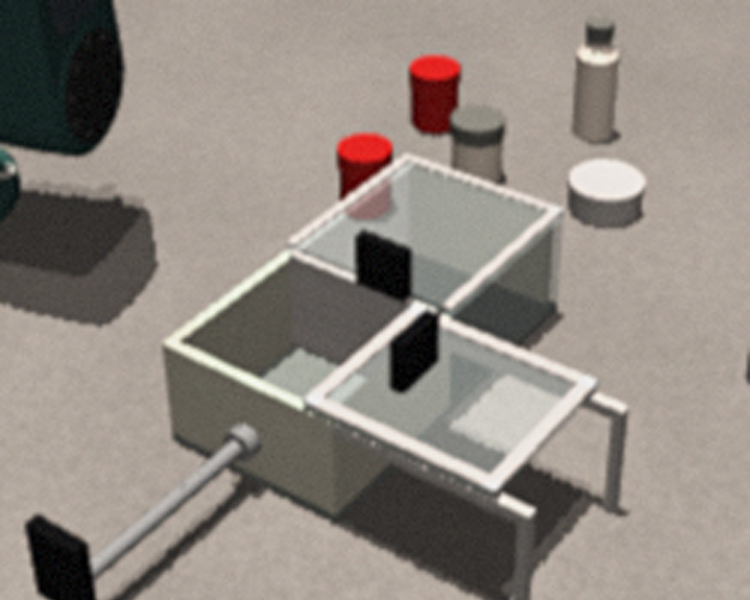

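Jar confirmed: top px about (204,257), with a grey cap over a white body in the scene view. Next I'll cast rays for the jar and the hatch.

```bash
cat > h.py <<'E'
import numpy as np, cv2
from bench import robot, snapshot, camera_info
def ray(ci,u,v,z):
    M=np.array(ci["cam_to_world"]); d=M[:3,:3]@[(u-ci["cx"])/ci["fx"],(v-ci["cy"])/ci["fy"],1]
    o=M[:3,3]; return (o+d*(z-o[2])/d[2])
def proj(ci,p):
    M=np.array(ci["cam_to_world"]); q=M[:3,:3].T@(np.array(p)-M[:3,3])
    return ci["fx"]*q[0]/q[2]+ci["cx"],ci["fy"]*q[1]/q[2]+ci["cy"]
def fit(hp,wp):  # planar rigid: hatch pts -> world pts
    hp=np.array(hp);wp=np.array(wp);a=hp-hp.mean(0);b=wp-wp.mean(0)
    t=np.arctan2((a[:,0]*b[:,1]-a[:,1]*b[:,0]).sum(),(a*b).sum())
    R=np.array([[np.cos(t),-np.sin(t)],[np.sin(t),np.cos(t)]]); o=wp.mean(0)-R@hp.mean(0)
    return t,o,np.abs((R@hp.T).T+o-wp).max()
def to(goal_xy,goal_z,jaw):   # slide mm in tool axes + roll deg, from current pose
    o=robot.get_obs(); p=np.array(o["tool_pos"]); y=o["ee_rot"][2]
    d=np.array([*goal_xy,goal_z])-p
    tx=np.array([np.cos(y),np.sin(y),0]);tz=np.array([-np.sin(y),np.cos(y),0])
    dy=(jaw-y+np.pi/2)%np.pi-np.pi/2
    print("pose",np.round(p,4),"yaw",round(y,3),"| slide",np.round(np.array([d@tx,-d[2],d@tz])*1e3,1),"roll",round(-np.degrees(dy),1))
def save(n,f,crop=None,k=1):
    a=cv2.cvtColor(snapshot(n),cv2.COLOR_RGB2BGR)
    cv2.imwrite("pics/"+f+"_full.png",a)
    if crop: x0,y0,x1,y1=crop; a=cv2.resize(a[y0:y1,x0:x1],None,fx=k,fy=k,interpolation=cv2.INTER_CUBIC)
    cv2.imwrite("pics/"+f+".png",a); return a
E
python3 - <<'E'
from h import *
T=camera_info("top");S=camera_info("scene")
f=lambda x,y:((x+.5)/3-.5+260,(y+.5)/3-.5+120)
g=lambda x,y:((x+.5)/3-.5+200,(y+.5)/3-.5+165)
hp=[(.075,.165),(-.075,.165),(-.075,-.135)]
wp=[ray(T,*f(*c),.097)[:2] for c in [(53,193),(23,410),(461,467)]]
th,o,e=fit(hp,wp);print("top hatch",np.round(wp,4).tolist(),th,o,e)
hs=[(-.075,.165),(.075,.165),(-.075,-.135)]
ws=[ray(S,*g(*c),.097)[:2] for c in [(407,153),(566,210),(163,344)]]
print("scene",np.round(ws,4).tolist(),fit(hs,ws))
# jar
a=cv2.imread("pics/top0.png")
print("jar top",ray(T,120+(336.5)/4-.5,180+310.5/4-.5,.062))
print("jar scene cap",ray(S,*g(478,121),.062))
for n,z,c in [("lid",.138,(403,193)),("door",.138,(280,297)),("rod",.092,(722,395))]:
    w=ray(T,*f(*c),z)[:2]; R=np.array([[np.cos(th),-np.sin(th)],[np.sin(th),np.cos(th)]])
    print(n,w,"in hatch",R.T@(w-o))
for n,(u,v) in [("red1",(169,295)),("red2",(247,289))]: print(n,ray(T,u,v,.062))
print("tin",ray(T,207,202,.03),"bottle",ray(T,136,223,.118))
E
```

```text
top hatch [[0.5938, 0.1286], [0.4434, 0.1446], [0.4104, -0.152]] -0.11260798015131575 [ 0.50010103 -0.02699877] 0.0007573431862745172
scene [[0.445, 0.1502], [0.5964, 0.1324], [0.4196, -0.1586]] (np.float64(-0.08565022828946563), array([ 0.50633888, -0.02556638]), np.float64(0.004929401565807567))
jar top [0.44219815 0.28254195 0.062     ]
jar scene cap [0.44644985 0.28244571 0.062     ]
lid [ 0.58872476 -0.10709629] in hatch [ 0.09706299 -0.06963156]
door [ 0.5176187  -0.02656816] in hatch [0.01735833 0.00239634]
rod [ 0.46293355 -0.33026466] in hatch [-0.00285405 -0.30552165]
red1 [0.36164881 0.35128264 0.062     ]
red2 [0.3772035  0.18885259 0.062     ]
tin [0.56595992 0.28810601 0.03      ] bottle [0.50407364 0.40895109 0.118     ]
```

Run:
```python
from h import *
to((.443,.2825),.17,-.113)
```

```text
pose [ 0.1534 -0.5277  0.2046] yaw -1.288 | slide [-697.2   34.6  504.2] roll -67.3
```

```bash
python3 -m creep '[{"slide":[-697,0,504],"roll":-67.3,"grip":0},{"slide":[-697,0,504],"roll":-67.3,"grip":0},{"slide":[-697,0,504],"roll":-67.3,"grip":0},{"slide":[-697,0,504],"roll":-67.3,"grip":0},{"slide":[-697,0,504],"roll":-67.3,"grip":0},{"slide":[-697,0,504],"roll":-67.3,"grip":0},{"slide":[-697,0,504],"roll":-67.3,"grip":0},{"slide":[-697,0,504],"roll":-67.3,"grip":0},{"slide":[-697,0,504],"roll":-67.3,"grip":0},{"slide":[-697,0,504],"roll":-67.3,"grip":0},{"slide":[-697,0,504],"roll":-67.3,"grip":0},{"slide":[-697,0,504],"roll":-67.3,"grip":0},{"slide":[-697,0,504],"roll":-67.3,"grip":0},{"slide":[-697,0,504],"roll":-67.3,"grip":0},{"slide":[-697,0,504],"roll":-67.3,"grip":0},{"slide":[-697,0,504],"roll":-67.3,"grip":0},{"slide":[-697,0,504],"roll":-67.3,"grip":0},{"slide":[-697,35,504],"roll":-67.3,"grip":0},{"slide":[-697,35,504],"roll":-67.3,"grip":0},{"slide":[-697,35,504],"roll":-67.3,"grip":0}]'
python3 - <<'E'
from h import *
to((.443,.2825),.17,-.113)
E
```

```text
time: 1.82
tool_pos: [0.4329, 0.2558, 0.1768]
ee_rot: [-1.571, -0.0, -0.112]
wrist_force: [0.3, -0.9, 1.1]
width: 0.0942
pose [0.4329 0.2558 0.1768] yaw -0.112 | slide [ 7.   6.8 27.6] roll 0.0
```

```bash
python3 -m creep '[{"slide":[7,5,26],"roll":0,"grip":0},{"slide":[7,5,26],"roll":0,"grip":0},{"slide":[7,5,26],"roll":0,"grip":0},{"slide":[7,5,26],"roll":0,"grip":0}]'
python3 - <<'E'
from h import *
to((.443,.2825),.017,-.113)
W=camera_info("wrist"); print(proj(W,(.443,.2825,.062)),proj(W,(.443,.2825,.0)))
save("wrist","w1"); save("top","t1",(120,180,280,320),4)
E
```

```text
time: 2.15
tool_pos: [0.4425, 0.2781, 0.1722]
ee_rot: [-1.572, 0.001, -0.113]
wrist_force: [0.4, 0.0, 0.5]
width: 0.094
pose [0.4425 0.2781 0.1722] yaw -0.113 | slide [  0.  155.2   4.5] roll -0.0
(np.float64(315.43725006164823), np.float64(229.85426607275272)) (np.float64(315.1490242700411), np.float64(213.8639232714072))
```

View pics/w1.png

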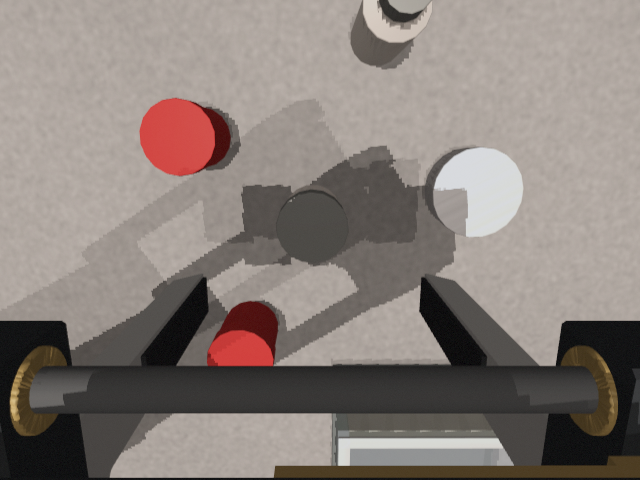

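The jar's cap sits at wrist px (313,227), against (315,230) predicted, so it agrees within about 2 mm. It lies between the jaws and the neighbours are clear. I'll descend and grip.

```bash
python3 -m creep '[{"slide":[0,40,5],"roll":0,"grip":0},{"slide":[0,80,5],"roll":0,"grip":0},{"slide":[0,115,5],"roll":0,"grip":0},{"slide":[0,140,5],"roll":0,"grip":0},{"slide":[0,153,5],"roll":0,"grip":0},{"slide":[0,153,5],"roll":0,"grip":0},{"slide":[0,153,5],"roll":0,"grip":0.55},{"slide":[0,153,5],"roll":0,"grip":0.55},{"slide":[0,153,5],"roll":0,"grip":0.7},{"slide":[0,153,5],"roll":0,"grip":0.7},{"slide":[0,153,5],"roll":0,"grip":0.7},{"slide":[0,153,5],"roll":0,"grip":0.7},{"slide":[0,153,5],"roll":0,"grip":0.7}]'
```

```text
time: 3.33
tool_pos: [0.4434, 0.2837, 0.0198]
ee_rot: [-1.57, -0.0, -0.113]
wrist_force: [-0.7, -0.6, 0.2]
width: 0.0506
```

```bash
python3 -m creep '[{"slide":[0,-30,0],"roll":0,"grip":0.7},{"slide":[0,-70,0],"roll":0,"grip":0.7},{"slide":[0,-110,0],"roll":0,"grip":0.7},{"slide":[0,-145,0],"roll":0,"grip":0.7},{"slide":[0,-165,0],"roll":0,"grip":0.7},{"slide":[0,-170,0],"roll":0,"grip":0.7}]'
python3 - <<'E'
from h import *
to((.490,-.086),.19,-.113)
save("wrist","w2");
E
```

```text
time: 3.83
tool_pos: [0.4453, 0.2847, 0.1946]
ee_rot: [-1.566, -0.008, -0.113]
wrist_force: [-0.3, 0.3, -1.9]
width: 0.0485
pose [0.4453 0.2847 0.1946] yaw -0.113 | slide [  86.3    4.6 -363.2] roll -0.0
```

View pics/w2.png

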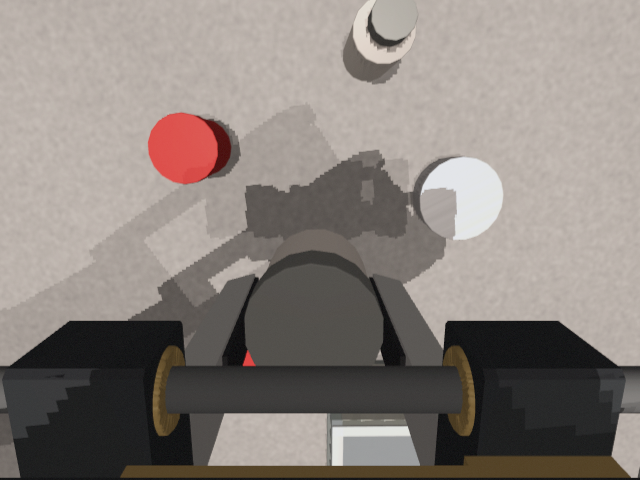

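The jar is held upright in the jaws (cap at px 315,320). I'll carry it over the chamber.

```bash
python3 -m creep '[{"slide":[5,0,-20],"roll":0,"grip":0.7},{"slide":[12,0,-50],"roll":0,"grip":0.7},{"slide":[21,0,-88],"roll":0,"grip":0.7},{"slide":[30,0,-126],"roll":0,"grip":0.7},{"slide":[39,0,-164],"roll":0,"grip":0.7},{"slide":[48,0,-202],"roll":0,"grip":0.7},{"slide":[57,0,-240],"roll":0,"grip":0.7},{"slide":[66,0,-278],"roll":0,"grip":0.7},{"slide":[75,0,-316],"roll":0,"grip":0.7},{"slide":[82,0,-346],"roll":0,"grip":0.7},{"slide":[86,0,-360],"roll":0,"grip":0.7},{"slide":[86,0,-363],"roll":0,"grip":0.7},{"slide":[86,0,-363],"roll":0,"grip":0.7},{"slide":[86,0,-363],"roll":0,"grip":0.7}]'
python3 - <<'E'
from h import *
to((.490,-.086),.03,-.113)
save("wrist","w3"); save("scene","s3",(200,115,450,315),3);save("top","t3",(260,120,520,290),3)
E
```

```text
time: 5.05
tool_pos: [0.4869, -0.0858, 0.1877]
ee_rot: [-1.57, 0.003, -0.113]
wrist_force: [-0.7, -0.5, -1.7]
width: 0.0484
pose [ 0.4869 -0.0858  0.1877] yaw -0.113 | slide [3.100e+00 1.577e+02 1.000e-01] roll 0.0
```

View pics/w3.png

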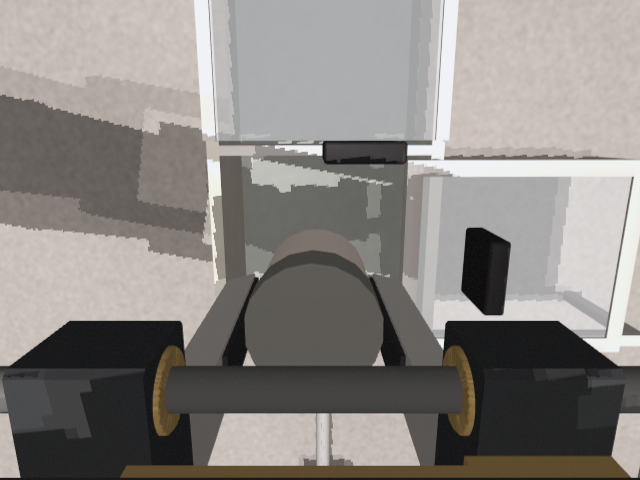

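View pics/s3.png

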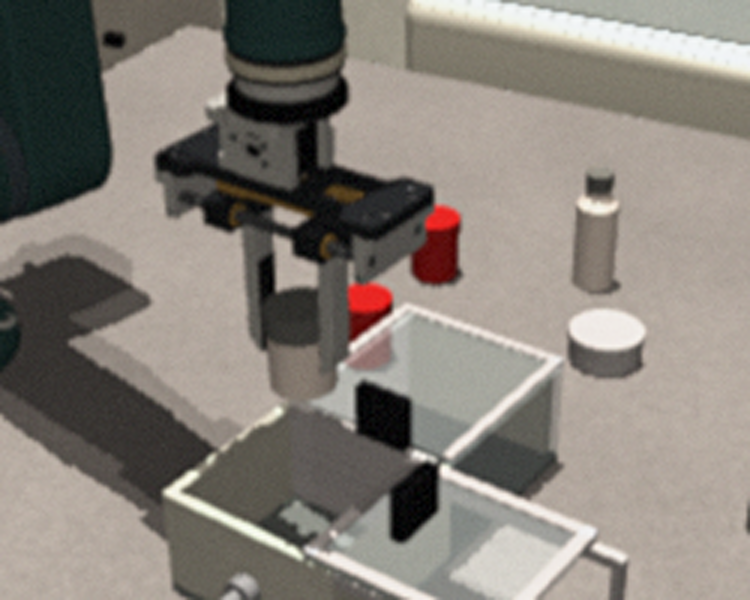

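```bash
python3 -m creep '[{"slide":[2,20,0],"roll":0,"grip":0.7},{"slide":[2,50,0],"roll":0,"grip":0.7},{"slide":[2,80,0],"roll":0,"grip":0.7},{"slide":[2,110,0],"roll":0,"grip":0.7},{"slide":[2,130,0],"roll":0,"grip":0.7},{"slide":[2,145,0],"roll":0,"grip":0.7},{"slide":[2,152,0],"roll":0,"grip":0.7},{"slide":[2,154,0],"roll":0,"grip":0.7},{"slide":[2,156,0],"roll":0,"grip":0.7},{"slide":[2,156,0],"roll":0,"grip":0.7},{"slide":[2,156,0],"roll":0,"grip":0.7}]'
```

```text
time: 6.12
tool_pos: [0.4908, -0.0872, 0.0348]
ee_rot: [-1.571, -0.003, -0.113]
wrist_force: [-0.3, 0.8, -1.7]
width: 0.0486
```

```bash
python3 -m creep '[{"slide":[0,2,0],"roll":0,"grip":0.7},{"slide":[0,4,0],"roll":0,"grip":0.7},{"slide":[0,5,0],"roll":0,"grip":0.7},{"slide":[0,5,0],"roll":0,"grip":0.7}]'
```

```text
time: 6.45
tool_pos: [0.4905, -0.0873, 0.0299]
ee_rot: [-1.571, -0.002, -0.113]
wrist_force: [-0.5, 1.1, 4.4]
width: 0.048
```

The upward force shows the jar has touched the chamber floor. I'll release with a partial opening and rise.

```bash
python3 -m creep '[{"slide":[0,0,0],"roll":0,"grip":0.4},{"slide":[0,0,0],"roll":0,"grip":0.3},{"slide":[0,0,0],"roll":0,"grip":0.2},{"slide":[0,0,0],"roll":0,"grip":0.2},{"slide":[0,0,0],"roll":0,"grip":0.2},{"slide":[0,-20,0],"roll":0,"grip":0.2},{"slide":[0,-50,0],"roll":0,"grip":0.2},{"slide":[0,-90,0],"roll":0,"grip":0.2},{"slide":[0,-130,0],"roll":0,"grip":0.2},{"slide":[0,-155,0],"roll":0,"grip":0.2},{"slide":[0,-165,0],"roll":0,"grip":0.2},{"slide":[0,-165,0],"roll":0,"grip":0.2},{"slide":[0,-165,0],"roll":0,"grip":0.2}]'
python3 - <<'E'
from h import *
save("wrist","w4"); W=camera_info("wrist"); 
import pickle; pickle.dump(W,open("w4.pkl","wb"))
save("scene","s4",(200,165,450,365),3);T=camera_info("top")
o=np.array([.5001,-.027]);c,s=np.cos(-.113),np.sin(-.113);R=np.array([[c,-s],[s,c]])
for n,h,z in [("door",(.02,0),.138),("lid",(.097,-.07),.138),("boxcorner -75,165",(-.075,.165),.097)]:
    w=o+R@h; print(n,w,"wrist",proj(W,(*w,z)))
E
```

```text
time: 7.53
tool_pos: [0.4893, -0.087, 0.1922]
ee_rot: [-1.571, 0.001, -0.113]
wrist_force: [-0.3, 0.3, -0.3]
width: 0.0753
door [ 0.51997245 -0.02925519] wrist (np.float64(362.8430025673724), np.float64(149.4267015853899))
lid [ 0.58858819 -0.10749125] wrist (np.float64(495.348897567746), np.float64(275.5555300610309))
boxcorner -75,165 [0.44418367 0.14540465] wrist (np.float64(184.52054556995984), np.float64(-169.41572253699124))
```

View pics/w4.png

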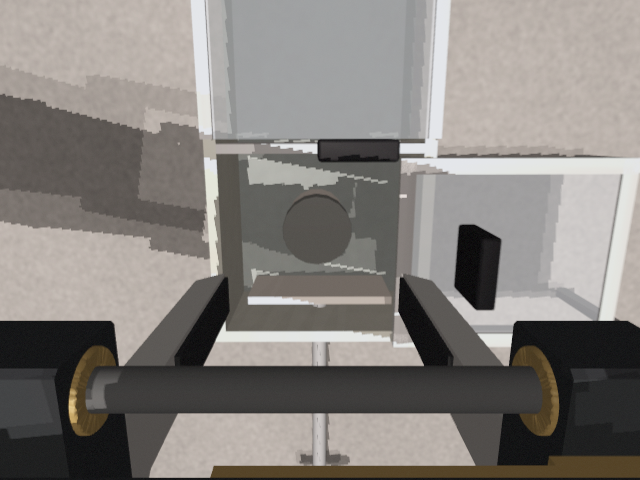

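View pics/s4.png

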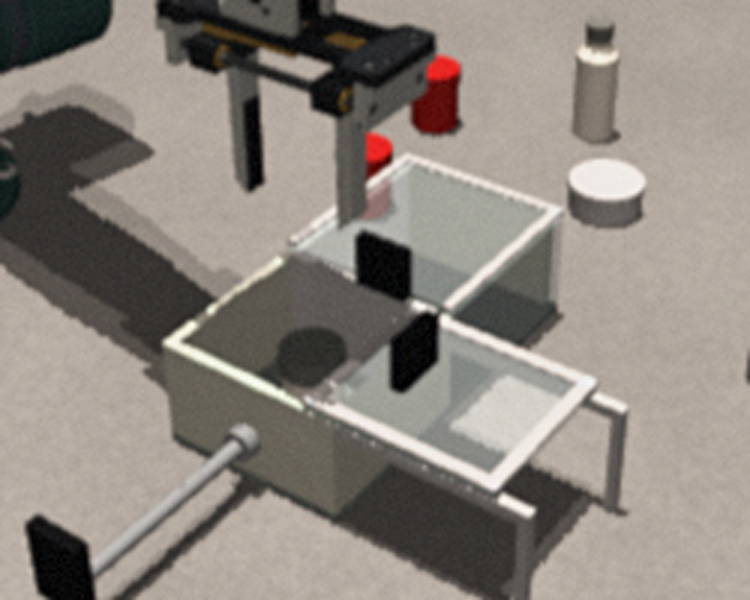

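The jar stands upright in the chamber (wrist px 317,229). The lid handle's top is near (488,268) and the door handle's near (358,150).

Run:
```python
from h import *
import pickle
W=pickle.load(open("w4.pkl","rb"))
l=ray(W,488,268,.138);d=ray(W,358.5,150,.138);print(l,d)
to(l[:2],.17,-.113)
a=cv2.imread("pics/w4_full.png");cv2.imwrite("pics/w4c.png",cv2.resize(a[120:330,300:520],None,fx=3,fy=3)[:600])
```

```text
[ 0.58453432 -0.10253002  0.138     ] [ 0.51766243 -0.02929263  0.138     ]
pose [ 0.4883 -0.0867  0.1903] yaw -0.113 | slide [97.4 20.3 -4.9] roll -0.0
```

View pics/w4c.png

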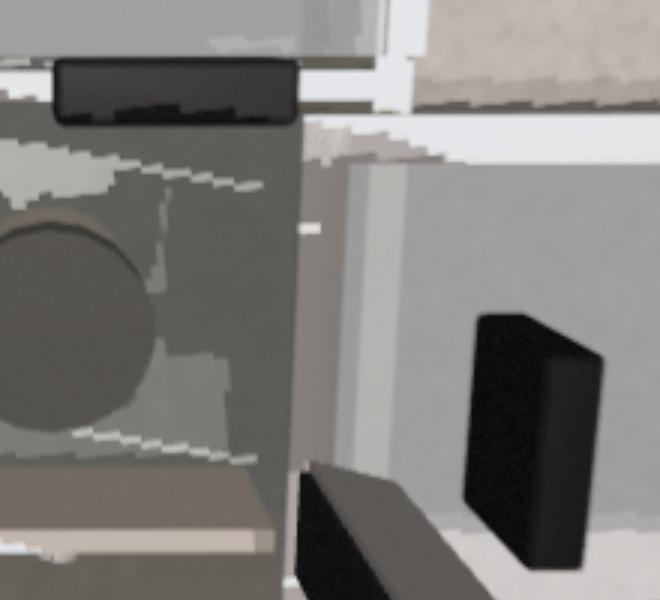

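```bash
python3 -m creep '[{"slide":[35,0,-3],"roll":0,"grip":0},{"slide":[70,0,-7],"roll":0,"grip":0},{"slide":[98,5,-7],"roll":0,"grip":0},{"slide":[98,20,-7],"roll":0,"grip":0},{"slide":[98,45,-7],"roll":0,"grip":0},{"slide":[98,70,-7],"roll":0,"grip":0},{"slide":[98,82,-7],"roll":0,"grip":0},{"slide":[98,82,-7],"roll":0,"grip":0},{"slide":[98,82,-7],"roll":0,"grip":0}]'
python3 - <<'E'
from h import *
to((.586,-.106),.106,-.113)
save("wrist","w5")
E
```

```text
time: 8.38
tool_pos: [0.5851, -0.1048, 0.1096]
ee_rot: [-1.57, 0.004, -0.113]
wrist_force: [0.6, -0.2, -0.4]
width: 0.0938
pose [ 0.5851 -0.1048  0.1096] yaw -0.113 | slide [ 1.   3.6 -1.1] roll -0.0
```

View pics/w5.png

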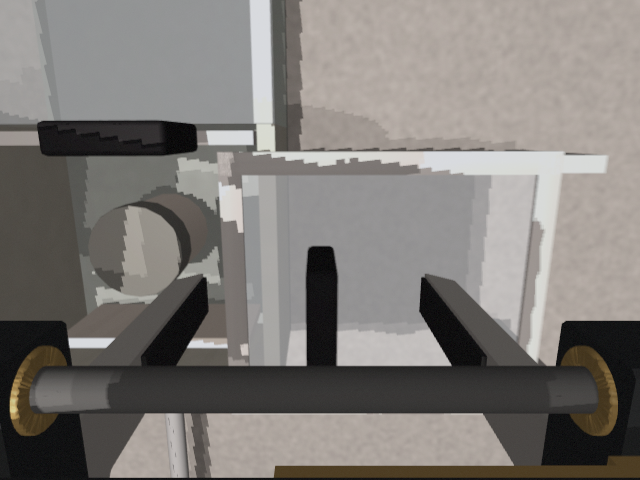

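The handle is centred between the jaws, about 8 px (3 mm) to the right. I'll shift and close.

```bash
python3 -m creep '[{"slide":[3,2,0],"roll":0,"grip":0.5},{"slide":[3,2,0],"roll":0,"grip":0.9},{"slide":[3,2,0],"roll":0,"grip":1},{"slide":[3,2,0],"roll":0,"grip":1},{"slide":[3,2,0],"roll":0,"grip":1},{"slide":[3,2,0],"roll":0,"grip":1},{"slide":[3,2,0],"roll":0,"grip":1},{"slide":[3,2,0],"roll":0,"grip":1},{"slide":[3,2,0],"roll":0,"grip":1}]'
```

```text
time: 9.18
tool_pos: [0.5892, -0.1055, 0.1093]
ee_rot: [-1.571, 0.0, -0.113]
wrist_force: [-0.7, 0.4, -0.3]
width: 0.0374
```

```bash
python3 -m creep '[{"slide":[0,0,0],"roll":0,"grip":1},{"slide":[0,0,0],"roll":0,"grip":1},{"slide":[0,0,0],"roll":0,"grip":1},{"slide":[0,0,0],"roll":0,"grip":1},{"slide":[0,0,0],"roll":0,"grip":1},{"slide":[0,0,0],"roll":0,"grip":1}]'
```

```text
time: 9.68
tool_pos: [0.5889, -0.1054, 0.1093]
ee_rot: [-1.571, 0.001, -0.113]
wrist_force: [-2.2, 0.2, -0.5]
width: 0.0116
```

```bash
python3 -m creep '[{"slide":[-10,0,0],"roll":0,"grip":1},{"slide":[-25,0,0],"roll":0,"grip":1},{"slide":[-45,0,0],"roll":0,"grip":1},{"slide":[-65,0,0],"roll":0,"grip":1},{"slide":[-85,0,0],"roll":0,"grip":1},{"slide":[-105,0,0],"roll":0,"grip":1},{"slide":[-115,0,0],"roll":0,"grip":1},{"slide":[-121,0,0],"roll":0,"grip":1},{"slide":[-124,0,0],"roll":0,"grip":1},{"slide":[-124,0,0],"roll":0,"grip":1},{"slide":[-124,0,0],"roll":0,"grip":1}]'
```

```text
time: 10.6
tool_pos: [0.4657, -0.0917, 0.1093]
ee_rot: [-1.571, 0.002, -0.114]
wrist_force: [-1.6, -1.3, 0.1]
width: 0.0119
```

```bash
python3 -m creep '[{"slide":[-2,0,0],"roll":0,"grip":1},{"slide":[-4,0,0],"roll":0,"grip":1},{"slide":[-5,0,0],"roll":0,"grip":1},{"slide":[-5,0,0],"roll":0,"grip":1}]'
```

```text
time: 10.93
tool_pos: [0.4631, -0.0914, 0.1093]
ee_rot: [-1.571, -0.005, -0.113]
wrist_force: [7.0, -3.9, -5.8]
width: 0.0121
```

```bash
python3 -m creep '[{"slide":[-2,0,0],"roll":0,"grip":1},{"slide":[-3,0,0],"roll":0,"grip":1},{"slide":[-3,0,0],"roll":0,"grip":1}]'
python3 - <<'E'
from h import *
save("wrist","w6"); save("scene","s6",(200,165,450,365),3)
E
```

```text
time: 11.18
tool_pos: [0.4631, -0.0914, 0.1094]
ee_rot: [-1.571, -0.012, -0.113]
wrist_force: [15.2, -4.8, -11.4]
width: 0.0117
```

View pics/s6.png

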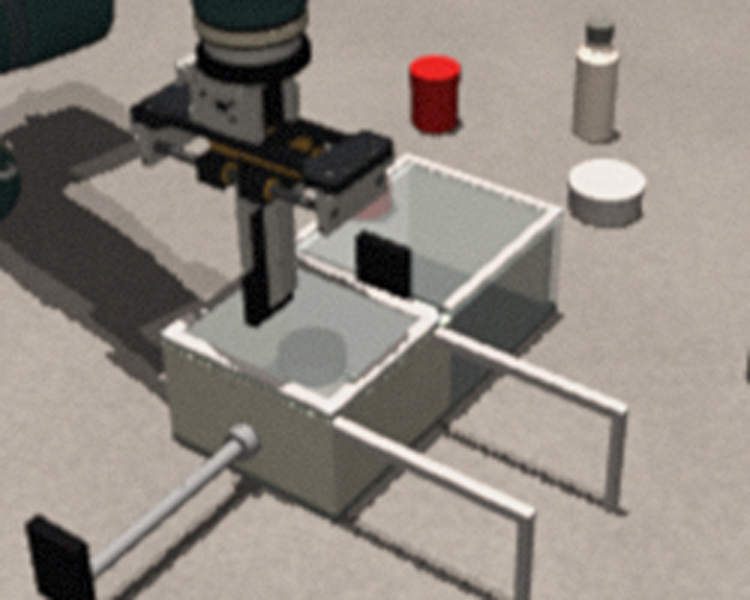

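View pics/w6.png

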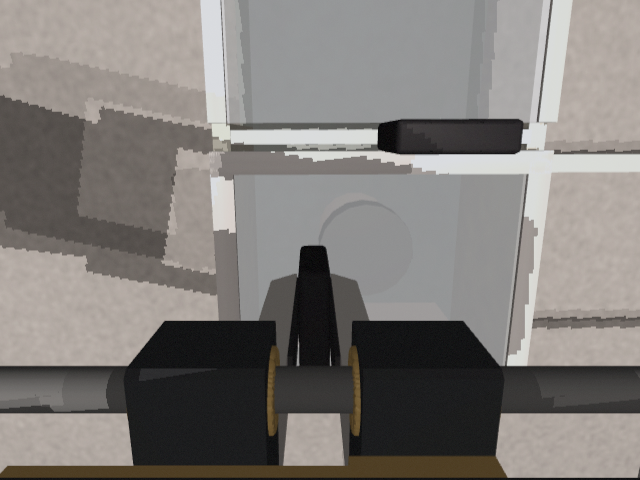

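The lid is shut: it did not move under 15 N, the handle is at hatch x of about -30 mm, and the frame meets the wall. I'll ease off, release, and go above the door handle with a 90° turn.

```bash
python3 -m creep '[{"slide":[4,0,0],"roll":0,"grip":0.9},{"slide":[4,0,0],"roll":0,"grip":0.6},{"slide":[4,0,0],"roll":0,"grip":0.3},{"slide":[4,0,0],"roll":0,"grip":0},{"slide":[4,0,0],"roll":0,"grip":0},{"slide":[4,-20,0],"roll":0,"grip":0},{"slide":[4,-50,0],"roll":0,"grip":0},{"slide":[4,-80,0],"roll":0,"grip":0},{"slide":[4,-90,0],"roll":0,"grip":0},{"slide":[4,-90,0],"roll":0,"grip":0}]'
python3 - <<'E'
from h import *
to((.519,-.029),.18,-1.684)
E
```

```text
time: 12.12
tool_pos: [0.4638, -0.0914, 0.203]
ee_rot: [-1.572, -0.007, -0.113]
wrist_force: [0.2, 0.4, -0.2]
width: 0.0684
pose [ 0.4638 -0.0914  0.203 ] yaw -0.113 | slide [47.8 23.  68.3] roll 90.0
```

```bash
python3 -m creep '[{"slide":[15,0,20],"roll":7,"grip":0},{"slide":[30,0,40],"roll":14,"grip":0},{"slide":[48,0,68],"roll":21,"grip":0},{"slide":[48,0,68],"roll":28,"grip":0},{"slide":[48,0,68],"roll":35,"grip":0},{"slide":[48,0,68],"roll":42,"grip":0},{"slide":[48,0,68],"roll":49,"grip":0},{"slide":[48,0,68],"roll":56,"grip":0},{"slide":[48,0,68],"roll":63,"grip":0},{"slide":[48,0,68],"roll":70,"grip":0},{"slide":[48,0,68],"roll":77,"grip":0},{"slide":[48,5,68],"roll":84,"grip":0},{"slide":[48,15,68],"roll":90,"grip":0},{"slide":[48,22,68],"roll":90,"grip":0},{"slide":[48,22,68],"roll":90,"grip":0},{"slide":[48,22,68],"roll":90,"grip":0}]'
python3 - <<'E'
from h import *
to((.519,-.029),.106,-1.684)
save("wrist","w7"); W=camera_info("wrist"); import pickle; pickle.dump(W,open("w7.pkl","wb"))
print(proj(W,(.519,-.029,.138)))
save("scene","s7",(200,165,450,365),3)
E
```

```text
time: 13.45
tool_pos: [0.5165, -0.0287, 0.1755]
ee_rot: [-1.574, 0.0, -1.682]
wrist_force: [0.5, -0.4, -0.5]
width: 0.0939
pose [ 0.5165 -0.0287  0.1755] yaw -1.682 | slide [ 0.1 69.5  2.6] roll 0.1
(np.float64(312.927997501315), np.float64(261.4721916526663))
```

View pics/w7.png

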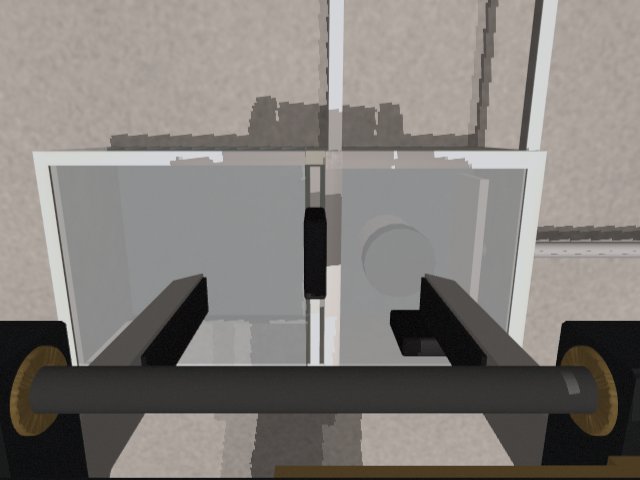

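View pics/s7.png

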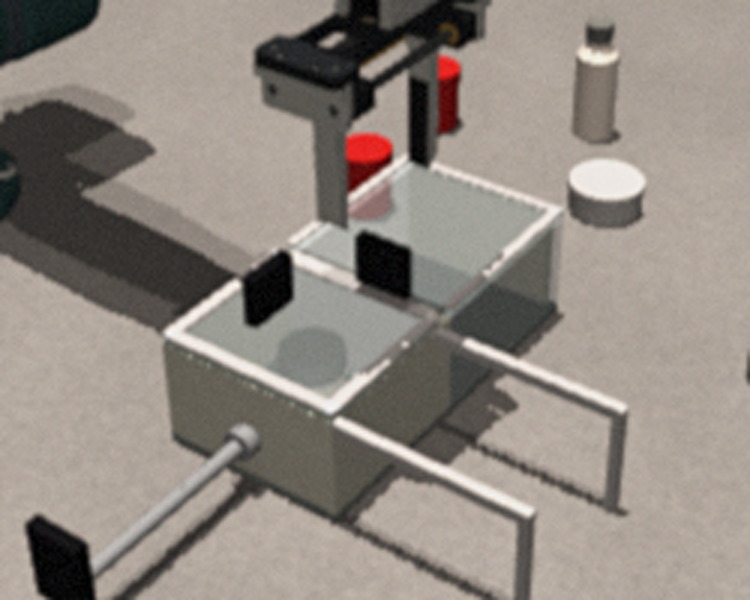

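The door handle's top is at px (315,253), 1 mm off the jaw centre. The lid is shut and flush in the scene view. I'll descend and grip.

```bash
python3 -m creep '[{"slide":[1,25,5],"roll":0,"grip":0},{"slide":[1,50,5],"roll":0,"grip":0.2},{"slide":[1,64,5],"roll":0,"grip":0.4},{"slide":[1,67,5],"roll":0,"grip":0.6},{"slide":[1,67,5],"roll":0,"grip":0.8},{"slide":[1,67,5],"roll":0,"grip":0.88},{"slide":[1,67,5],"roll":0,"grip":1},{"slide":[1,67,5],"roll":0,"grip":1},{"slide":[1,67,5],"roll":0,"grip":1},{"slide":[1,67,5],"roll":0,"grip":1},{"slide":[1,67,5],"roll":0,"grip":1},{"slide":[1,67,5],"roll":0,"grip":1},{"slide":[1,67,5],"roll":0,"grip":1},{"slide":[1,67,5],"roll":0,"grip":1},{"slide":[1,67,5],"roll":0,"grip":1},{"slide":[1,67,5],"roll":0,"grip":1}]'
```

```text
time: 14.88
tool_pos: [0.5223, -0.03, 0.1104]
ee_rot: [-1.571, 0.001, -1.684]
wrist_force: [0.5, 1.2, 0.3]
width: 0.0117
```

Gripped, with a width of 11.7 mm and little side force. Raising the door 80 mm.

```bash
python3 -m creep '[{"slide":[0,-5,0],"roll":0,"grip":1},{"slide":[0,-15,0],"roll":0,"grip":1},{"slide":[0,-28,0],"roll":0,"grip":1},{"slide":[0,-41,0],"roll":0,"grip":1},{"slide":[0,-54,0],"roll":0,"grip":1},{"slide":[0,-66,0],"roll":0,"grip":1},{"slide":[0,-74,0],"roll":0,"grip":1},{"slide":[0,-78,0],"roll":0,"grip":1},{"slide":[0,-80,0],"roll":0,"grip":1},{"slide":[0,-80,0],"roll":0,"grip":1},{"slide":[0,-80,0],"roll":0,"grip":1}]'
```

```text
time: 15.8
tool_pos: [0.5223, -0.03, 0.1904]
ee_rot: [-1.571, 0.001, -1.684]
wrist_force: [0.5, 3.0, -3.9]
width: 0.012
```

```bash
python3 -m creep '[{"slide":[0,-1,0],"roll":0,"grip":1},{"slide":[0,-2,0],"roll":0,"grip":1},{"slide":[0,-3,0],"roll":0,"grip":1},{"slide":[0,-3,0],"roll":0,"grip":1}]'
```

```text
time: 16.13
tool_pos: [0.5222, -0.03, 0.1904]
ee_rot: [-1.573, 0.001, -1.684]
wrist_force: [5.4, 3.3, -14.6]
width: 0.012
```

The TCP stayed put while the force rose to -14.6 N, so the door is at its stop. Releasing.

```bash
python3 -m creep '[{"slide":[0,2,0],"roll":0,"grip":0.9},{"slide":[0,2,0],"roll":0,"grip":0.5},{"slide":[0,2,0],"roll":0,"grip":0},{"slide":[0,2,0],"roll":0,"grip":0},{"slide":[0,2,0],"roll":0,"grip":0},{"slide":[0,-20,0],"roll":0,"grip":0},{"slide":[0,-45,0],"roll":0,"grip":0},{"slide":[0,-55,0],"roll":0,"grip":0},{"slide":[0,-55,0],"roll":0,"grip":0},{"slide":[0,-55,0],"roll":0,"grip":0}]'
python3 - <<'E'
from h import *
save("scene","s8",(200,165,450,365),3)
T=camera_info("top")
a=save("top","t8",(260,120,520,290),3)
E
```

```text
time: 16.97
tool_pos: [0.5225, -0.0306, 0.249]
ee_rot: [-1.569, -0.0, -1.684]
wrist_force: [1.1, 0.6, -1.5]
width: 0.0685
```

View pics/s8.png

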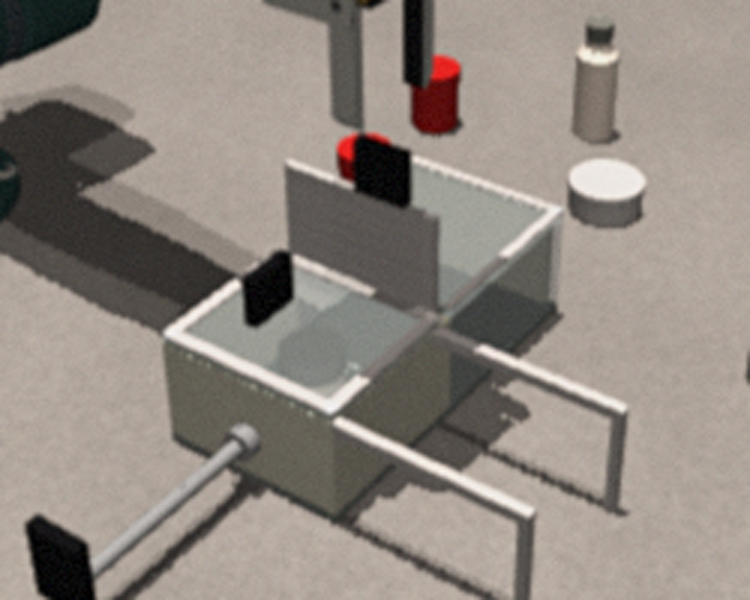

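View pics/t8.png

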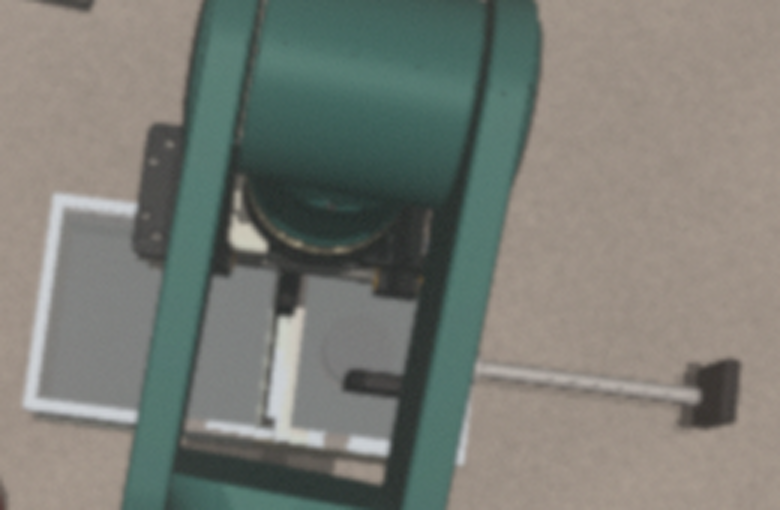

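The door is fully up, the lid shut and the jar still upright at crop (312,352). Now to the rod handle.

Run:
```python
from h import *
T=camera_info("top")
print(ray(T,260+730.5/3-.5,120+393.5/3-.5,.092))
to((.463,-.335),.15,-1.684)
```

```text
[ 0.46440131 -0.33572258  0.092     ]
pose [ 0.5217 -0.0304  0.2469] yaw -1.684 | slide [309.3  96.9 -23.8] roll -0.0
```

```bash
python3 -m creep '[{"slide":[40,0,-3],"roll":0,"grip":0},{"slide":[80,0,-6],"roll":0,"grip":0},{"slide":[120,0,-9],"roll":0,"grip":0},{"slide":[160,0,-12],"roll":0,"grip":0},{"slide":[200,0,-15],"roll":0,"grip":0},{"slide":[240,20,-18],"roll":0,"grip":0},{"slide":[275,40,-21],"roll":0,"grip":0},{"slide":[300,65,-23],"roll":0,"grip":0},{"slide":[309,90,-24],"roll":0,"grip":0},{"slide":[309,97,-24],"roll":0,"grip":0},{"slide":[309,97,-24],"roll":0,"grip":0},{"slide":[309,97,-24],"roll":0,"grip":0}]'
python3 - <<'E'
from h import *
to((.463,-.335),.06,-1.684)
W=camera_info("wrist");print(proj(W,(.463,-.335,.092)))
save("wrist","w9");save("scene","s9",(200,165,450,365),3)
E
```

```text
time: 18.07
tool_pos: [0.4635, -0.3337, 0.151]
ee_rot: [-1.572, 0.001, -1.683]
wrist_force: [-0.1, 0.5, -0.2]
width: 0.0941
pose [ 0.4635 -0.3337  0.151 ] yaw -1.683 | slide [ 1.4 91.  -0.4] roll 0.0
(np.float64(315.41633808947165), np.float64(255.33902381335415))
```

View pics/w9.png

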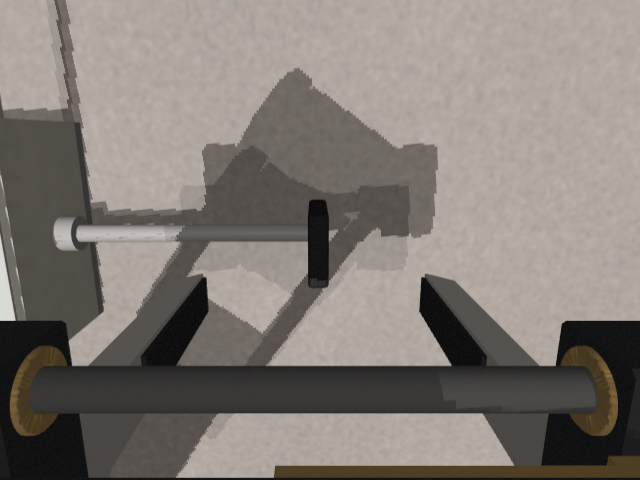

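View pics/s9.png

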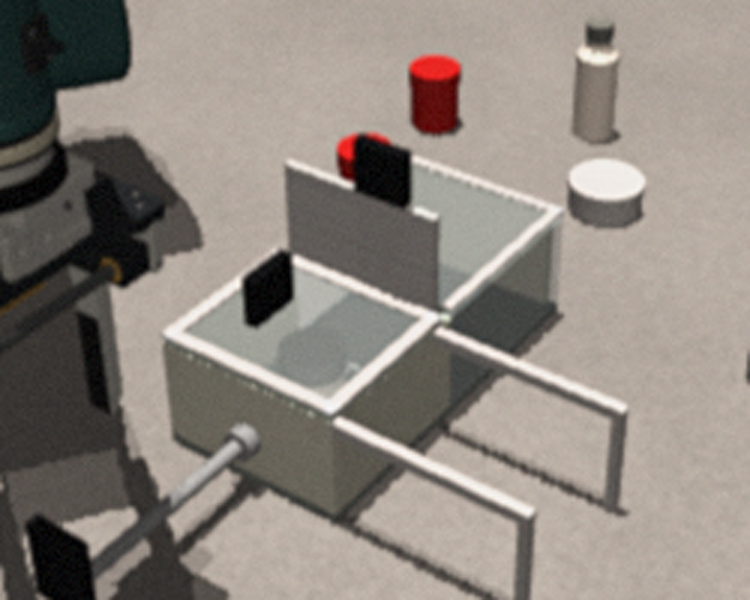

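The rod handle's top is at px (318,243), about 1–2 mm off the jaw centre. The rod's height is about 40 mm, so fingertips at 63 mm clear it.

```bash
python3 -m creep '[{"slide":[2,30,5],"roll":0,"grip":0},{"slide":[2,60,5],"roll":0,"grip":0.2},{"slide":[2,82,5],"roll":0,"grip":0.4},{"slide":[2,87,5],"roll":0,"grip":0.6},{"slide":[2,87,5],"roll":0,"grip":0.8},{"slide":[2,87,5],"roll":0,"grip":1},{"slide":[2,87,5],"roll":0,"grip":1},{"slide":[2,87,5],"roll":0,"grip":1},{"slide":[2,87,5],"roll":0,"grip":1},{"slide":[2,87,5],"roll":0,"grip":1},{"slide":[2,87,5],"roll":0,"grip":1},{"slide":[2,87,5],"roll":0,"grip":1},{"slide":[2,87,5],"roll":0,"grip":1},{"slide":[2,87,5],"roll":0,"grip":1},{"slide":[2,87,5],"roll":0,"grip":1},{"slide":[2,87,5],"roll":0,"grip":1}]'
```

```text
time: 19.5
tool_pos: [0.4682, -0.3371, 0.0643]
ee_rot: [-1.571, 0.0, -1.684]
wrist_force: [-0.7, 0.4, 0.3]
width: 0.0116
```

```bash
python3 -m creep '[{"slide":[-3,0,0],"roll":0,"grip":1},{"slide":[-7,0,0],"roll":0,"grip":1},{"slide":[-11,0,0],"roll":0,"grip":1},{"slide":[-15,0,0],"roll":0,"grip":1},{"slide":[-19,0,0],"roll":0,"grip":1},{"slide":[-23,0,0],"roll":0,"grip":1},{"slide":[-27,0,0],"roll":0,"grip":1},{"slide":[-30,0,0],"roll":0,"grip":1},{"slide":[-33,0,0],"roll":0,"grip":1},{"slide":[-37,0,0],"roll":0,"grip":1},{"slide":[-41,0,0],"roll":0,"grip":1},{"slide":[-45,0,0],"roll":0,"grip":1},{"slide":[-49,0,0],"roll":0,"grip":1},{"slide":[-53,0,0],"roll":0,"grip":1},{"slide":[-57,0,0],"roll":0,"grip":1},{"slide":[-60,0,0],"roll":0,"grip":1}]'
python3 - <<'E'
from h import *
save("scene","s10",(200,165,450,365),3)
E
```

```text
time: 20.83
tool_pos: [0.4749, -0.2771, 0.0643]
ee_rot: [-1.571, 0.0, -1.684]
wrist_force: [-1.9, -2.6, -1.3]
width: 0.0116
```

View pics/s10.png

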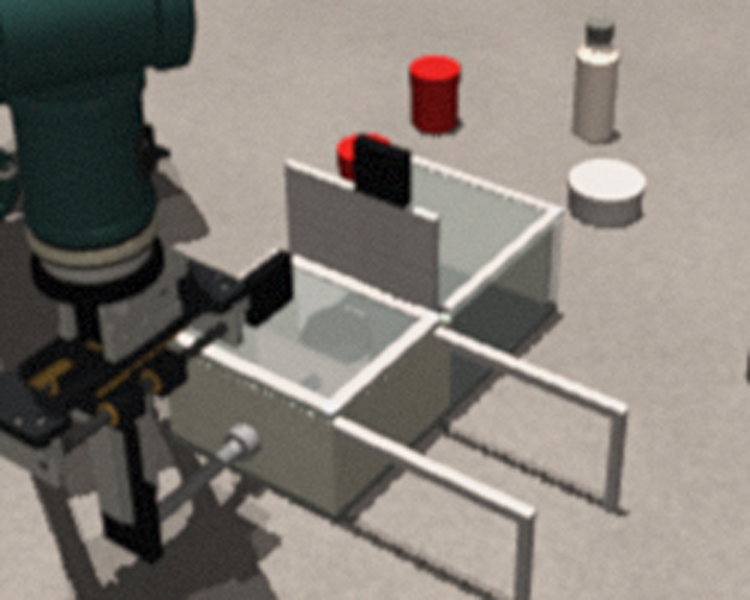

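The jar is upright and sliding toward the doorway. Continuing.

```bash
python3 -m creep '[{"slide":[-3,0,0],"roll":0,"grip":1},{"slide":[-7,0,0],"roll":0,"grip":1},{"slide":[-11,0,0],"roll":0,"grip":1},{"slide":[-15,0,0],"roll":0,"grip":1},{"slide":[-19,0,0],"roll":0,"grip":1},{"slide":[-23,0,0],"roll":0,"grip":1},{"slide":[-27,0,0],"roll":0,"grip":1},{"slide":[-31,0,0],"roll":0,"grip":1},{"slide":[-35,0,0],"roll":0,"grip":1},{"slide":[-39,0,0],"roll":0,"grip":1},{"slide":[-43,0,0],"roll":0,"grip":1},{"slide":[-47,0,0],"roll":0,"grip":1},{"slide":[-51,0,0],"roll":0,"grip":1},{"slide":[-55,0,0],"roll":0,"grip":1},{"slide":[-59,0,0],"roll":0,"grip":1},{"slide":[-62,0,0],"roll":0,"grip":1},{"slide":[-65,0,0],"roll":0,"grip":1},{"slide":[-67,0,0],"roll":0,"grip":1},{"slide":[-68,0,0],"roll":0,"grip":1},{"slide":[-68,0,0],"roll":0,"grip":1}]'
python3 - <<'E'
from h import *
save("scene","s11",(200,165,450,365),3)
E
```

```text
time: 22.55
tool_pos: [0.4825, -0.2094, 0.0643]
ee_rot: [-1.572, 0.001, -1.684]
wrist_force: [-4.7, -1.7, 0.3]
width: 0.0119
```

View pics/s11.png

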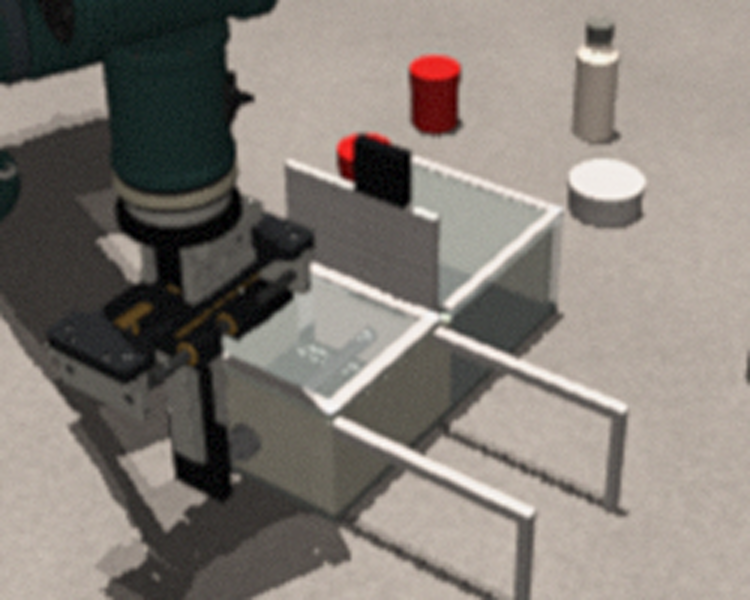

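```bash
python3 -m creep '[{"slide":[-1,0,0],"roll":0,"grip":1},{"slide":[-2,0,0],"roll":0,"grip":1},{"slide":[-3,0,0],"roll":0,"grip":1},{"slide":[-4,0,0],"roll":0,"grip":1},{"slide":[-5,0,0],"roll":0,"grip":1},{"slide":[-5,0,0],"roll":0,"grip":1}]'
```

```text
time: 23.1
tool_pos: [0.4828, -0.2067, 0.0643]
ee_rot: [-1.571, -0.003, -1.685]
wrist_force: [-5.4, -6.0, -1.2]
width: 0.0119
```

```bash
python3 -m creep '[{"slide":[-1,0,0],"roll":0,"grip":1},{"slide":[-3,0,0],"roll":0,"grip":1},{"slide":[-3,0,0],"roll":0,"grip":1},{"slide":[-3,0,0],"roll":0,"grip":1}]'
```

```text
time: 23.43
tool_pos: [0.4828, -0.2067, 0.0643]
ee_rot: [-1.571, -0.009, -1.686]
wrist_force: [-6.1, -13.4, -2.5]
width: 0.0119
```

The rod is at its stop: the handle is at hatch y of about -180 mm and did not move under 13 N. I'll ease off, release, rise and retreat for the final checks.

```bash
python3 -m creep '[{"slide":[3,0,0],"roll":0,"grip":0.9},{"slide":[4,0,0],"roll":0,"grip":0.7},{"slide":[4,0,0],"roll":0,"grip":0.5},{"slide":[4,0,0],"roll":0,"grip":0.5},{"slide":[4,0,0],"roll":0,"grip":0.5},{"slide":[4,-15,0],"roll":0,"grip":0.5},{"slide":[4,-45,0],"roll":0,"grip":0.5},{"slide":[4,-80,0],"roll":0,"grip":0.5},{"slide":[30,-110,0],"roll":0,"grip":0.5},{"slide":[70,-120,0],"roll":0,"grip":0.5},{"slide":[110,-120,0],"roll":0,"grip":0.5},{"slide":[150,-120,0],"roll":0,"grip":0.5},{"slide":[190,-120,0],"roll":0,"grip":0.5},{"slide":[225,-120,0],"roll":0,"grip":0.5},{"slide":[250,-120,0],"roll":0,"grip":0.5},{"slide":[250,-120,0],"roll":0,"grip":0.5},{"slide":[250,-120,0],"roll":0,"grip":0.5}]'
python3 - <<'E'
from h import *
save("scene","s12",(200,165,450,365),3);save("top","t12",(110,120,510,320),2)
W=camera_info("wrist")
o=np.array([.5001,-.027]);c,s=np.cos(-.113),np.sin(-.113);R=np.array([[c,-s],[s,c]])
T=camera_info("top")
for h,z in [((-.03,-.07),.138),((.02,0),.218),((0,-.18),.092),((0,.044),.07)]: print(h,proj(T,(*(o+R@h),z)))
E
```

```text
time: 24.85
tool_pos: [0.4554, -0.4511, 0.1837]
ee_rot: [-1.571, 0.001, -1.686]
wrist_force: [0.2, -0.3, -0.5]
width: 0.047
(-0.03, -0.07) (np.float64(386.6919878745584), np.float64(247.15259380433903))
(0.02, 0) (np.float64(356.8405620016543), np.float64(210.5468628234667))
(0, -0.18) (np.float64(439.20245596182247), np.float64(242.0063353415954))
(0, 0.044) (np.float64(330.55319667702344), np.float64(229.28001480975158))
```

View pics/s12.png

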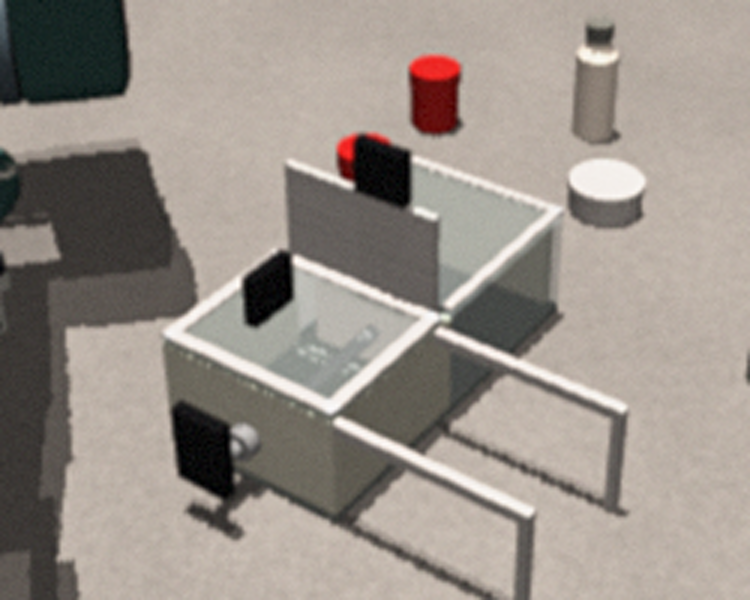

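View pics/t12.png

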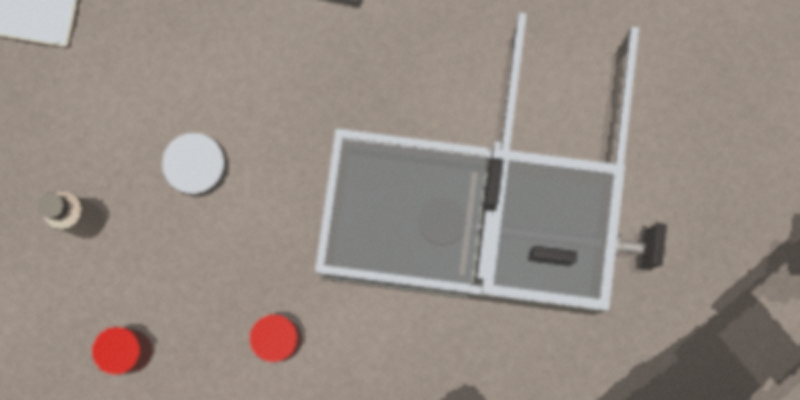

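The jar's round cap shows in the box at top px (330,231), against (330.5,229) predicted for it standing against the plate, which is past the door. The lid is shut, the door up, the rod in, and the bystanders are in place. Handing in.

```bash
python3 -c "
from bench import ticket,robot
print(ticket.close_job(), robot.get_obs()['time'])"
```

```text
the job is handed in; nothing more can be done
the job is handed in; nothing more can be done
```

The jar is through the hatch and standing in the clear-topped box, and I handed the job in at about 25 s of the 67 s allowed. No verdict was reported.

**Order of work:** I set the jar down upright in the chamber and slid the lid shut against its stop, where it did not move under 15 N. Only after that did I raise the inner door to its stop (80 mm, no further movement under about 15 N) and push the rod home. The rod handle ended at hatch y of about -180 mm and did not move under 13 N.

**Last checks:** These were taken with the gripper clear of everything.
- **Jar:** the top view shows its cap as a full circle at px (330,231), within 2 px of where it should stand in the box.
- **Lid, door and rod:** the pusher plate is past the doorway, the lid is shut, and the door is up.
- **Other containers:** the bottle, tin and both red jars look unmoved.
- **Not seen from the side:** in the scene view the raised door hides the jar, so that it stands upright rests on the top view alone.
- **Disagreement:** the top and scene cameras differed by about 4 mm in x. Wrist views and contact at the stops settled the positions.

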